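# Chuck the flat-ended cutter in the collet fixture

### The job

Take the flat-ended cylindrical cutter out of the rack, push its shank gently down into the mouth of the collet fixture until it is fully home on the stop, then swing the handle of the collet nut clockwise (seen from above) until the collet firmly grips the shank. Do not ram the cutter or over-tighten the nut: stop when the handle goes stiff, and leave the other two cutters standing in the rack.

Things in the scene. Friction and masses are not known exactly. Their poses are not given: they have to be found in the camera images.
- fixture: Upright collet fixture bolted to the bench; it does not move. Round grey flange 108 mm across, 12 mm high; barrel 68 mm across; round the top the knurled dark collet nut with its bar handle; in the middle the steel nose (38 mm across, top 81 mm above the bench) with the round mouth for the shank. Origin on the axis at bench height; z up along the axis.
- mouth (a point): Centre of the round mouth in the top of the nose, 81 mm above the bench, 13.6 mm across. The bore is vertical and ends on a solid stop 40 mm down, so the head of a cutter that is home begins 9 mm above the nose. The first 28 mm are free; then the shank meets three sprung balls and must be pushed the last 12 mm against their drag; it will not fall in.
- stop: The hidden solid stop at the bottom of the bore, fixed; its flat top is 29 mm above this origin (41 mm above the bench). Pushing the shank past the sprung balls takes about 4 to 10 N; on the stop the push rises at once: about 14 N shows that it is home, and more than 40 N on the stop is ramming.
- jaw_0: First of the three hidden collet jaws round the bore (its fixed seat, origin at the fixture's origin: it does not show the jaw's travel). The jaws close on the shank as the nut is turned clockwise and open when it is turned back; they start open.
- jaw_1: Second jaw seat, as jaw_0.
- jaw_2: Third jaw seat, as jaw_0.
- handle (a point): Point on the axis of the upright round steel post at the end of the nut's bar: post 14 mm thick, free from 75 to 143 mm above the bench, this point at 115 mm, 85 mm from the fixture's axis. From where the jaws bite the sideways push needed here climbs from the drag by some 25 N per radian: 12 to 15 N in all is properly tight, 17 N or more over-tightens.
- cutter_head (a point): Centre of the flat-ended cutter's head: fluted dark cylinder, 20 mm thick, 30 mm high, flat top (the others have a ball and a cone). Below it a plain steel shank 12 mm thick, 49 mm long, chamfered foot. 64 mm above the foot; z up from shank to head. It stands upright in any one of the rack's holes, head centre 72 mm above the bench, 1 mm of play all round. About 90 g.
- cutter: The same flat-ended cutter; origin at the foot of its shank, z up towards the head.
- cutter_tip (a point): Foot of the flat-ended cutter's shank, on its axis.
- ball_cutter: Cutter with a ball head 22 mm across on an identical shank, in another hole of the rack; origin at the foot of its shank. To be left alone.
- cone_cutter: Cutter with a pointed cone head 20 mm across on an identical shank, in another hole of the rack; origin at the foot of its shank. To be left alone.
- rack: Fixed aluminium rack block, 50 mm along its x, 170 mm along its y, 44 mm high, with three holes 36 mm deep in a row along its y at -55, 0 and +55 mm. Origin at the centre of its underside.
- handle_bar: The bar handle of the knurled dark collet nut (ring 65 mm across, top 79 mm above the bench). Origin on the fixture's axis at bench height, x towards the handle post, z up. It turns about z; clockwise from above tightens. It stays where it is left and drags all the way (5 to 9 N sideways at the post). The jaws bite after 0.5 to 1.35 rad; the place differs each time and cannot be seen.

How it is judged:
On the way:
1. the flat-ended cutter stands fully home on the stop in the collet (horizontal distance between cutter_tip and mouth below 0.003 m and z of cutter_tip in the frame of fixture below 0.0435 m and angle between cutter_tip's own z axis and vertical below 0.08 rad), for 0.2 s.
At the end, for the whole second after the job is handed in: The flat-ended cutter stands upright in the collet (within 0.08 rad, 3 mm of the axis), its foot within 2.5 mm of the stop, each of the three jaws grips its shank with more than 10 N, and it is at rest (all of step 1 and contact force between cutter and jaw_0 above 10 N and contact force between cutter and jaw_1 above 10 N and contact force between cutter and jaw_2 above 10 N and linear speed of cutter below 0.02 m/s); the robot touches nothing.
It fails at once if the cutter is rammed on the stop with more than 40 N (contact force between cutter and stop above 40 N).
It fails at once if the nut is over-tightened: a jaw presses on the shank with more than 60 N (contact force between cutter and jaw_0 above 60 N or contact force between cutter and jaw_1 above 60 N or contact force between cutter and jaw_2 above 60 N).
It fails at once if another cutter is moved by more than 20 mm (distance of any of ball_cutter, cone_cutter from where it was at the start of the episode above 0.02 m).
It also fails if it takes over 72 s, if anything falls off the work surface, if the arm or the gripper's body presses on something with over 40 N, if the wrist force passes 120 N, or if a joint passes its speed limit or range.

### The arm

A 6-joint arm with a two-finger parallel gripper is mounted at the origin on a cart in front of the work surface, level with it; the furniture and walls round the work are solid. World frame = base frame: x ahead of the robot, y to its left, z up, the work surface at z = 0. Lengths are in m, angles in rad, forces in N, time in s.
With the tool pointing down it reaches from about 0.225 to 0.875 m from the base axis. Payload 3.4 kg.
Tool frame: the origin (TCP) lies between the finger pads; the fingertips stand 8 mm ahead of it and the grasp point (between the pads) lies 11 mm behind it; z points along the fingers, y is the line along which they close (so a half turn about z gives the same grasp; the last joint's range is limited). The gripper opens to 85 mm and grips with 20 to 120 N. Pads are 22 mm wide; open, the fingers measure 114 mm over their backs; the gripper's body (76 mm by 85 mm) begins 54 mm behind the grasp point. The pads swing forward as they close: fully open they stand 13 mm farther back than shut.
Start: joints at [1.154, 0.276, 1.505, -0, 1.361, -0.121], TCP at [0.168, 0.55, 0.201] pointing down, gripper open.
Joint ranges: [-2.89, 2.89], [-0.75, 2.08], [0.22, 2.7], [-1.18, 4.32], [0.11, 2.71], [-2.7, 2.7]. Speed limits (rad/s): [2.57, 2.57, 3.14, 3.14, 3.14, 3.14].

### API

Orientations are given as a unit quaternion [w, x, y, z].
In Python, from rig import manip gives the robot as it stands.
- The arm moves only by the tool move_arm, never from a script. Its argument "deltas" is a list that holds one entry, the list of rows, each a list of 5 numbers: the shift along the tool's x, y, z normalised to -1 to 1, where 1 is 80 cm, then the turn about the tool's z normalised to -1 to 1, where 1 is 120 degrees, then the closure, from -1 (fully open) to 1 (shut). In form: [[[tx, ty, tz, twist, grip], ...]]. A call has 1 to 12 rows; each row is the pose to reach, as a shift and turn from the pose commanded when the call began, along the tool's axes at that moment; what a row does not reach only later rows make up. A row lasts 1/10 s, in which the tool goes at most 50 mm and 8.59 degrees, less where a joint would pass 70% of its speed; a pose out of reach is approached as far as the arm can. A call with a number of a shift or a turn outside -1 to 1 is refused whole. A call with a gripper value outside its range is refused whole. The fingers move at their own pace and stop on an object; "squeeze" is the grip in N (left out, the last holds). Time passes only in rows, so rows that repeat a pose let the fingers close. It gives the time, the measured TCP pose, the force, the opening and the grip force at its end, in the units of the state.
- manip.get_state(): the state, without advancing time (a new reading comes with each control period).
- manip.get_image(name): name is "scene" or "top"; returns the picture (420x560x3 uint8, red, green, blue); there is no depth.
- manip.camera_params(name): a dict with "fx", "fy", "cx", "cy" (pixels), "R" (3x3) and "t" (3): a world point X has camera coordinates R X + t. Camera axes: x right, y down, z forward; pixel columns grow to the right and rows downward; lengths in m; the calibration is good to about 2 mm. A picture is of the moment at which its call begins. camera_params takes no time and is no camera call.
- manip.sign_off(): hands the job in; it is judged then, once.
The state is a dict: "clock": time; "qpos": joint angles; "qd": joint speeds; "effort": joint torques, N m; "position": TCP position; "ee_rot": TCP orientation; "contact_force": force on the tool from outside, world axes, zero at the start; "moment": the same for the moment, N m; "width": finger opening in m; "gripper_force": force on a finger pad.
Only numpy, scipy, OpenCV 4.12 (cv2) and the standard library are available. Lean on these libraries where they do the work, as an engineer would, in place of code of your own. Each camera call takes 0.05 s, during which the arm holds its last target. There are 200 camera calls.

## Working session

There is one attempt and no reset: what is moved stays moved. The work goes in short steps, Python scripts to look and compute and a tool call to move; the robot and the scene stay as the last step left them, time stands still between calls to the robot, and variables do not carry over. Pictures are saved under pics/ and viewed, at most 10 in all, crops included, and the job is handed in when it is done.

Besides the shell and the picture viewer there is one more tool, called after "Call:" as name([rows], argument=value, ...), one row to a line, values as JSON. move_arm: Moves the arm, as the interface text tells. Scaled input: -1 to 1 covers 80 cm each way for a shift and 120 degrees each way for a turn. Its arguments: {"type":"object","properties":{"deltas":{"type":"array","items":{"type":"array","items":{"type":"array","items":{"type":"number","minimum":-1,"maximum":1}}}},"squeeze":{"type":"number"}},"required":["deltas"]}

```bash
mkdir -p pics
python3 - <<'E'
from rig import manip
import cv2
for n in("scene","top"):
    cv2.imwrite(f"pics/{n}0.png",manip.get_image(n)[:,:,::-1]); p=manip.camera_params(n); print(n,p)
s=manip.get_state();print({k:s[k] for k in("clock","position","ee_rot","contact_force","width")})
E
```

```text
scene {'fx': 543.4115663817315, 'fy': 543.4115663817315, 'cx': 281.7677624261633, 'cy': 207.2593667502709, 'R': array([[ 0.63718061, -0.77056205, -0.01532994],
       [-0.425473  , -0.33510105, -0.84064262],
       [ 0.64263022,  0.54216365, -0.54137324]]), 't': array([-0.48422079,  0.26488681,  0.6463629 ])}
top {'fx': 518.085953439016, 'fy': 518.085953439016, 'cx': 286.66603284003753, 'cy': 211.29654915075795, 'R': array([[-0.00983896, -0.99988831,  0.01124968],
       [-0.9897098 ,  0.00813152, -0.14285792],
       [ 0.14275049, -0.0125395 , -0.98967927]]), 't': array([-0.18900931,  0.5492233 ,  0.9107886 ])}
{'clock': 0.1, 'position': array([0.16741818, 0.54956268, 0.20042946]), 'ee_rot': array([-2.14657772e-04,  1.47374112e-01,  9.89080500e-01, -7.67463230e-04]), 'contact_force': array([0.38705222, 0.0820839 , 0.03757536]), 'width': 0.08528587314403299}
```

View pics/scene0.png

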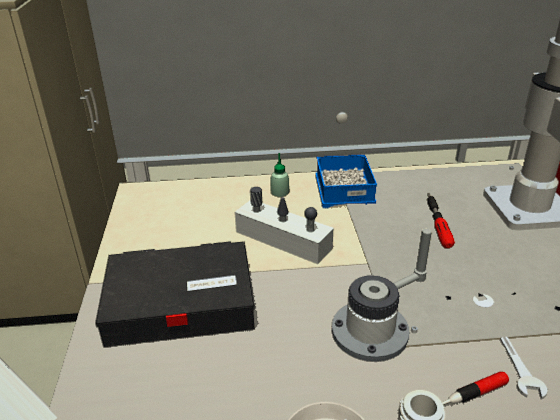

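View pics/top0.png

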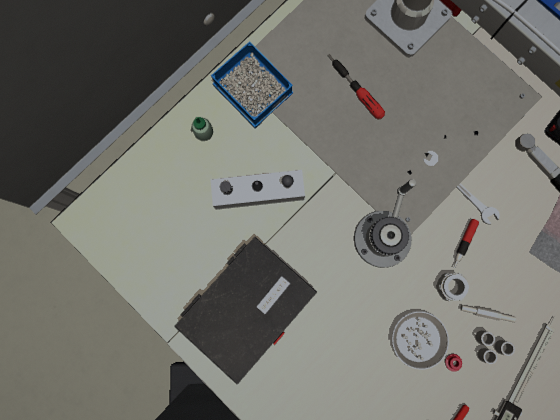

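The scene view shows the flat cutter at the left end of the rack, at about (256,195), with the cone next and the ball at the right. The fixture is at (373,292) and its post top at (426,232). In the top view the rack's left hole is at (226,187), the nose at (391,236) and the post at about (408,185). I'll enlarge both.

Run:
```python
import cv2,numpy as np
s=cv2.imread("pics/scene0.png");t=cv2.imread("pics/top0.png")
c=lambda im,x,y,w,h:cv2.resize(im[y:y+h,x:x+w],(400,300),interpolation=cv2.INTER_CUBIC)
# each 4x (100x75) 
a=c(s,230,180,100,75); b=cv2.resize(s[220:295,345:445],(400,300),interpolation=2)
d=c(t,205,155,100,75); e=c(t,350,170,100,75)
cv2.imwrite("pics/crops.png",np.vstack([np.hstack([a,b]),np.hstack([d,e])]))
```

```text
(no output)
```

View pics/crops.png

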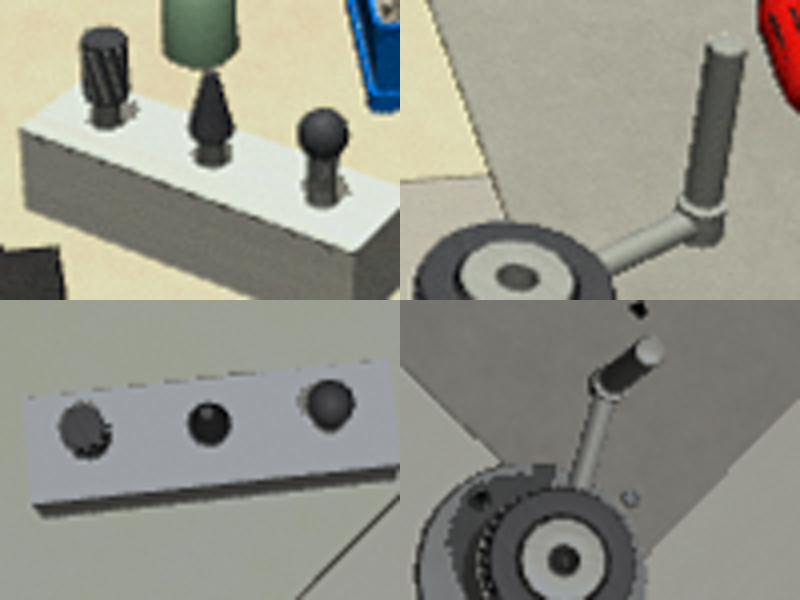

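The crops place these points. In the scene view: cutter top at crop (105,37), mouth at (518,278), post top at (727,45). In the top view: cutter top at (80,427), mouth at (564,560), post top at (651,351).

```bash
cat > h.py <<'E'
import numpy as np
from rig import manip
P={n:manip.camera_params(n) for n in("scene","top")}
def ray(n,u,v):
    p=P[n];R=p["R"];return -R.T@p["t"],R.T@np.array([(u-p["cx"])/p["fx"],(v-p["cy"])/p["fy"],1])
def plane(n,uv,z):
    c,d=ray(n,*uv);return c+d*(z-c[2])/d[2]
def tri(a,b):
    c1,d1=ray("scene",*a);c2,d2=ray("top",*b)
    k=np.linalg.lstsq(np.c_[d1,-d2],c2-c1,rcond=None)[0]
    q1,q2=c1+d1*k[0],c2+d2*k[1];return (q1+q2)/2,np.linalg.norm(q1-q2)
E
python3 - <<'E'
from h import *
np.set_printoptions(precision=4,suppress=True)
f=lambda u,v,x,y:((u+.5)/4-.5+x,(v+.5)/4-.5+y)
for nm,a,b,z in [("cut",f(105,37,230,180),f(80,127,205,155),.087),("mouth",f(118,278,345,220),f(164,260,350,170),.081),("post",f(327,45,345,220),f(251,51,350,170),.143)]:
    print(nm,*tri(a,b),plane("scene",a,z),plane("top",b,z))
# rack top corners in top view: approx crop
for uv in [(22,100),(388,60),(398,165),(36,203)]: print(plane("top",f(*uv,205,155),.044))
E
```

```text
cut [ 0.5863 -0.0862  0.0898] 0.002784979952317315 [ 0.5909 -0.0838  0.087 ] [ 0.5859 -0.0849  0.087 ]
mouth [ 0.4991 -0.375   0.083 ] 0.0012846454749711857 [ 0.5017 -0.3744  0.081 ] [ 0.4989 -0.375   0.081 ]
post [ 0.5794 -0.4012  0.1443] 0.0010340396875512645 [ 0.5816 -0.4008  0.143 ] [ 0.5793 -0.4011  0.143 ]
[ 0.6071 -0.0535  0.044 ]
[ 0.6247 -0.2224  0.044 ]
[ 0.5754 -0.2263  0.044 ]
[ 0.559  -0.0604  0.044 ]
```

```bash
cat >> h.py <<'E'
from scipy.spatial.transform import Rotation as Ro
np.set_printoptions(precision=4,suppress=True)
def go(p,yang=None,s=None):
    s=s or manip.get_state();w,x,y,z=s["ee_rot"];R=Ro.from_quat([x,y,z,w]).as_matrix()
    a=np.degrees(np.arctan2(R[1,1],R[0,1]));d=R.T@(np.array(p)-s["position"])/.8
    tw=0 if yang is None else -((yang-a+180)%360-180)/120
    print("pos",s["position"],"yang",round(a,2),"tilt",R[:2,2],"-> d",d,"tw",round(tw,4))
E
python3 -c "
from h import *
go([.587,-.0855,.2],6)"
```

```text
pos [0.1674 0.5496 0.2004] yang 73.05 tilt [-0.0007 -0.0015] -> d [-0.7331 -0.6064  0.0014] tw 0.5588
```

Call:
move_arm([
  [[-0.7331,-0.6064,0,0.5588,-0.2],[-0.7331,-0.6064,0,0.5588,-0.2],[-0.7331,-0.6064,0,0.5588,-0.2],[-0.7331,-0.6064,0,0.5588,-0.2],[-0.7331,-0.6064,0,0.5588,-0.2],[-0.7331,-0.6064,0,0.5588,-0.2],[-0.7331,-0.6064,0,0.5588,-0.2],[-0.7331,-0.6064,0,0.5588,-0.2],[-0.7331,-0.6064,0,0.5588,-0.2],[-0.7331,-0.6064,0,0.5588,-0.2],[-0.7331,-0.6064,0,0.5588,-0.2],[-0.7331,-0.6064,0,0.5588,-0.2]],
], squeeze=40)

```text
clock: 1.3
position: [0.4989, 0.0475, 0.201]
ee_rot: [-0.0, 0.669, 0.743, 0.0]
contact_force: [-0.7, 0.9, 0.9]
width: 0.051
gripper_force: 0.0
```

```bash
python3 -c "
from h import *
go([.587,-.0855,.13],6);print(manip.get_state()['width'])"
```

```text
pos [0.4989 0.0475 0.201 ] yang 5.97 tilt [-0.0003  0.0005] -> d [-0.1769  0.0923  0.0886] tw -0.0003
0.05098187506755367
```

Call:
move_arm([
  [[-0.1769,0.0923,0.0,0,-0.2],[-0.1769,0.0923,0.0,0,-0.2],[-0.1769,0.0923,0.0,0,-0.2],[-0.1769,0.0923,0.0886,0,-0.2],[-0.1769,0.0923,0.0886,0,-0.2],[-0.1769,0.0923,0.0886,0,-0.2]],
])

```text
clock: 1.9
position: [0.5836, -0.0836, 0.1259]
ee_rot: [-0.004, 0.67, 0.743, -0.002]
contact_force: [-0.7, 1.0, 0.4]
width: 0.0513
gripper_force: 0.0
```

Run:
```python
from h import *
import cv2
go([.587,-.0855,.061],6);print(manip.get_state()['contact_force'])
s=manip.get_image("scene")[:,:,::-1];t=manip.get_image("top")[:,:,::-1]
c=lambda im,x,y:cv2.resize(im[y:y+100,x:x+100],(400,400),interpolation=2)
cv2.imwrite("pics/pre.png",np.hstack([c(s,210,130),c(t,180,135)]))
```

```text
pos [ 0.5836 -0.0836  0.1259] yang 5.92 tilt [-0.0091  0.0025] -> d [-0.0031  0.0047  0.0811] tw -0.0007
[-0.7409  1.002   0.4408]
```

View pics/pre.png

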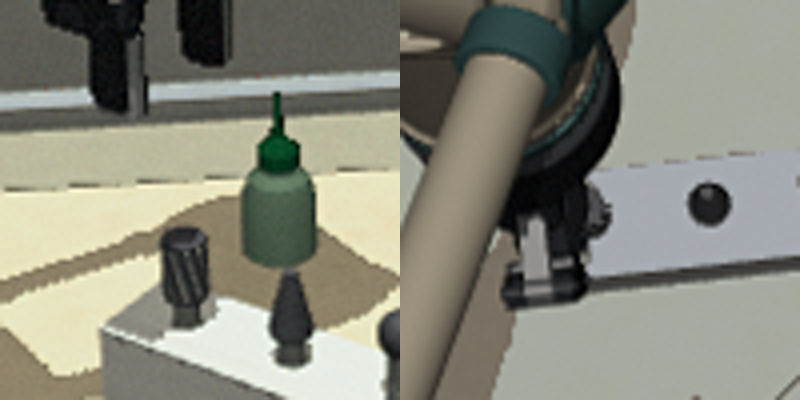

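The fingers are above the cutter but sit to its left in the top view: near finger at about (216,207), cutter at (228,188). I'll check this against the projection of the TCP.

Run:
```python
from h import *
s=manip.get_state();print(s["clock"],s["position"],s["width"])
def pr(n,X):
    p=P[n];c=p["R"]@X+p["t"];return np.array([p["fx"]*c[0]/c[2]+p["cx"],p["fy"]*c[1]/c[2]+p["cy"]])
w,x,y,z=s["ee_rot"];R=Ro.from_quat([x,y,z,w]).as_matrix()
for n in P:
  print(n,"tcp",pr(n,s["position"]))
  for k in(-1,1):
    for dz in (0,.008): print(k,dz,pr(n,s["position"]+R@np.array([0,k*.0255,dz])))
  print("cutter",pr(n,np.array([.587,-.0855,.087])))
```

```text
2.0 [ 0.5866 -0.0834  0.1303] 0.05149104242644354
scene tcp [252.9292 167.5881]
-1 0 [243.7375 173.9233]
-1 0.008 [243.9924 178.1726]
1 0 [261.7682 161.4961]
1 0.008 [261.9295 165.641 ]
cutter [255.0997 190.1119]
top tcp [220.976  181.0388]
-1 0 [222.4493 195.9659]
-1 0.008 [222.9774 196.7883]
1 0 [219.515  166.2352]
1 0.008 [220.0652 167.3188]
cutter [224.9689 185.7439]
```

Run:
```python
from h import *
import cv2
s=manip.get_image("scene")[:,:,::-1];t=manip.get_image("top")[:,:,::-1]
c=lambda im,x,y:cv2.resize(im[y:y+100,x:x+100],(400,400),interpolation=2)
cv2.imwrite("pics/pre2.png",np.hstack([c(s,210,130),c(t,180,135)]))
s=manip.get_state();print(s["clock"],s["position"])
```

```text
2.1 [ 0.5877 -0.0834  0.1321]
```

View pics/pre2.png

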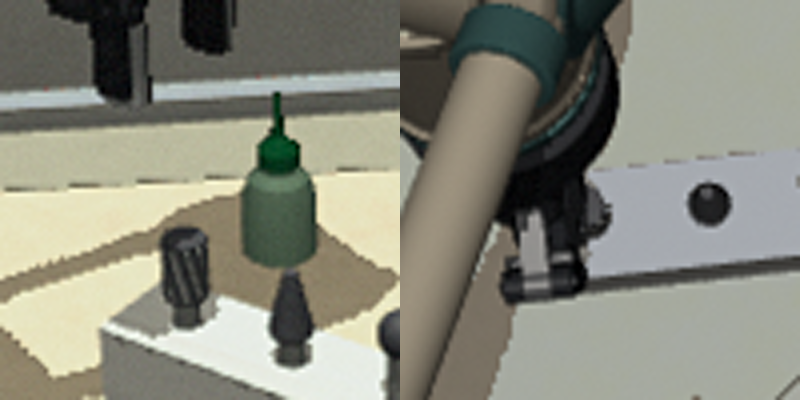

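The fingertips look about 35 mm higher in the scene view (crop y 105) than their projection. I'll descend part way, straddling the cutter, and check again.

```bash
python3 -c "
from h import *
go([.587,-.0855,.085],6)"
```

```text
pos [ 0.5877 -0.0834  0.1321] yang 6.03 tilt [ 0.0031 -0.0006] -> d [-0.0025 -0.0013  0.0589] tw 0.0003
```

Call:
move_arm([
  [[-0.0025,-0.0013,0.03,0,-0.2],[-0.0025,-0.0013,0.0589,0,-0.2],[-0.0025,-0.0013,0.0589,0,-0.2],[-0.0025,-0.0013,0.0589,0,-0.2]],
])

```text
clock: 2.5
position: [0.5866, -0.0854, 0.0847]
ee_rot: [0.001, 0.669, 0.743, 0.001]
contact_force: [0.4, 0.6, 1.2]
width: 0.0513
gripper_force: 0.0
```

Run:
```python
from h import *
import cv2
go([.587,-.0855,.061],6);print(manip.get_state()['contact_force'])
s=manip.get_image("scene")[:,:,::-1]
cv2.imwrite("pics/pre3.png",cv2.resize(s[100:240,190:330],(560,560),interpolation=2))
```

```text
pos [ 0.5866 -0.0854  0.0847] yang 6.03 tilt [ 0.0021 -0.0005] -> d [-0.0001  0.0004  0.0297] tw 0.0003
[0.3615 0.5561 1.2225]
```

View pics/pre3.png

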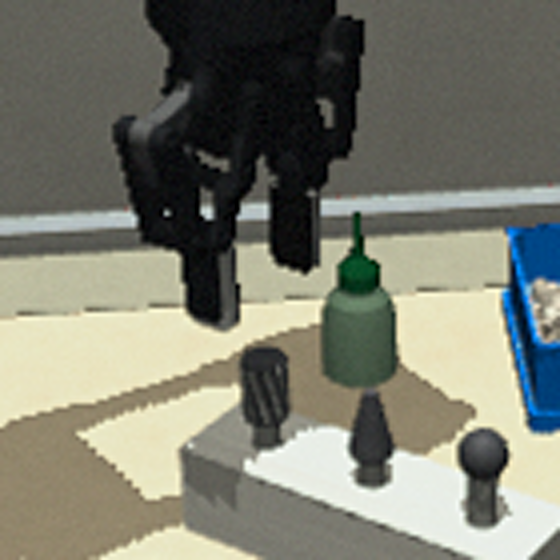

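The tips are straight above the cutter but look about 30 mm high, at scene crop (225,325) and (310,268) against a cutter top at (265,358). I'll go down to the nominal grasp height and look again.

Call:
move_arm([
  [[0,0.0004,0.0297,0,-0.2],[0,0.0004,0.0297,0,-0.2],[0,0.0004,0.0297,0,-0.2]],
])

```text
clock: 2.85
position: [0.5867, -0.0856, 0.0606]
ee_rot: [0.001, 0.669, 0.743, 0.0]
contact_force: [-0.4, -0.1, 0.1]
width: 0.0511
gripper_force: 0.0
```

Run:
```python
from h import *
import cv2
go([.587,-.0855,.061],6);print(manip.get_state()['contact_force'])
s=manip.get_image("scene")[:,:,::-1];t=manip.get_image("top")[:,:,::-1]
cv2.imwrite("pics/pre4.png",np.hstack([cv2.resize(i,(400,400),interpolation=2) for i in(s[130:230,210:310],t[135:235,180:280])]))
```

```text
pos [ 0.5867 -0.0856  0.0606] yang 6.01 tilt [ 0.0012 -0.0002] -> d [ 0.0001  0.0004 -0.0005] tw 0.0001
[-0.4389 -0.0865  0.1197]
```

View pics/pre4.png

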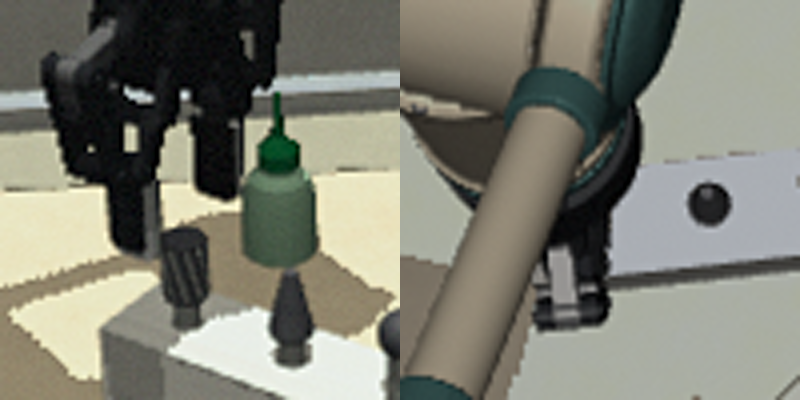

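The tips still look about 30 mm high, with their midpoint near crop (178,229), close to the cutter top at (185,240). The forces read zero. Closing here is harmless and will settle it.

Call:
move_arm([
  [[0,0,0,0,0.3],[0,0,0,0,0.7],[0,0,0,0,1],[0,0,0,0,1],[0,0,0,0,1],[0,0,0,0,1]],
], squeeze=30)

```text
clock: 3.55
position: [0.5861, -0.0856, 0.0594]
ee_rot: [-0.0, 0.669, 0.743, 0.0]
contact_force: [1.1, -0.2, 0.1]
width: 0.0002
gripper_force: 0.0
```

Run:
```python
from h import *
import cv2
go([.587,-.0855,.061],6);s=manip.get_state();print(s['contact_force'],s['width'],s['gripper_force'])
s=manip.get_image("scene")[:,:,::-1];t=manip.get_image("top")[:,:,::-1]
cv2.imwrite("pics/cl.png",np.hstack([cv2.resize(i,(400,400),interpolation=2) for i in(s[130:230,210:310],t[135:235,180:280])]))
```

```text
pos [ 0.5861 -0.0856  0.0594] yang 6.0 tilt [-0.      0.0001] -> d [ 0.      0.0011 -0.002 ] tw -0.0
[ 1.1079 -0.1596  0.1452] 0.00024151426424009215 0.0
```

View pics/cl.png

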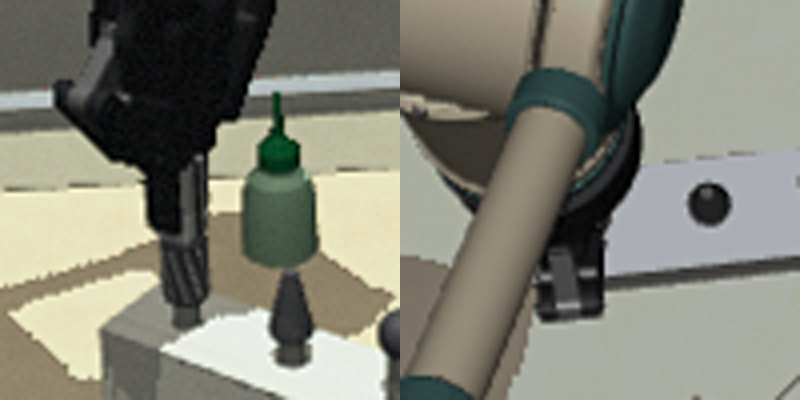

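The gripper shut to zero, and the closed tips end at the cutter's flat top, crop (182,240). So the reported z reads about 35 mm below the true height, while x and y line up. I'll open and descend to a reported z of 0.028, which is about 0.063 true.

Call:
move_arm([
  [[0,0,0,0,-0.2],[0,0,0,0,-0.2],[0,0,0,0,-0.2],[0,0,0,0,-0.2],[0,0.0005,0.015,0,-0.2],[0,0.0005,0.025,0,-0.2],[0,0.0005,0.032,0,-0.2],[0,0.0005,0.039,0,-0.2],[0,0.0005,0.039,0,-0.2]],
])

```text
clock: 4.55
position: [0.5857, -0.0854, 0.027]
ee_rot: [-0.001, 0.669, 0.743, -0.0]
contact_force: [0.4, -0.1, 0.3]
width: 0.0516
gripper_force: 0.0
```

Run:
```python
from h import *
import cv2
go([.587,-.0855,.028],6);s=manip.get_state();print(s['contact_force'],s['width'],s['clock'])
s=manip.get_image("scene")[:,:,::-1]
cv2.imwrite("pics/o2.png",cv2.resize(s[150:230,210:310],(500,400),interpolation=2))
```

```text
pos [ 0.5857 -0.0854  0.027 ] yang 6.0 tilt [-0.0021  0.0007] -> d [-0.0003  0.0016 -0.0013] tw -0.0
[ 0.3525 -0.1057  0.3098] 0.05161102394763656 4.55
```

View pics/o2.png

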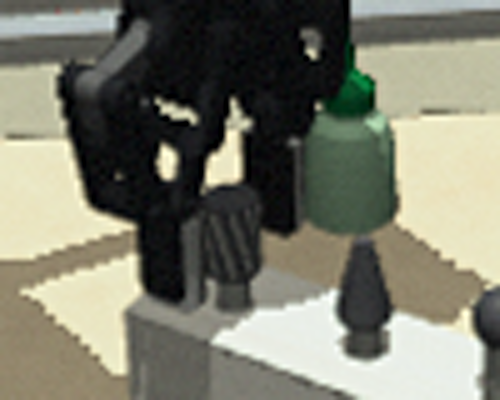

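The pads now straddle the fluted head, the left tip at crop (185,308) and the head at (232,230), just above the rack top. I'll raise 3 mm and grip.

Call:
move_arm([
  [[0,0.001,-0.004,0,-0.2],[0,0.001,-0.004,0,0.2],[0,0.001,-0.004,0,0.6],[0,0.001,-0.004,0,1],[0,0.001,-0.004,0,1],[0,0.001,-0.004,0,1],[0,0.001,-0.004,0,1]],
], squeeze=50)

```text
clock: 5.3
position: [0.5879, -0.0856, 0.0321]
ee_rot: [0.001, 0.669, 0.743, 0.0]
contact_force: [-0.4, 0.4, 5.0]
width: 0.0183
gripper_force: 48.8
```

Run:
```python
from h import *
go([.587,-.0855,.13],6);s=manip.get_state();print(s['contact_force'],s['width'],s['gripper_force'])
```

```text
pos [ 0.5879 -0.0856  0.0321] yang 6.0 tilt [ 0.0014 -0.0003] -> d [ 0.0002 -0.0009 -0.1224] tw -0.0
[-0.3536  0.4315  5.0324] 0.018278081540203377 48.755425214767456
```

Call:
move_arm([
  [[0,0,-0.02,0,1],[0,0,-0.05,0,1],[0,0,-0.09,0,1],[0,0,-0.13,0,1],[0,0,-0.13,0,1],[0,0,-0.13,0,1]],
])

```text
clock: 5.9
position: [0.587, -0.0854, 0.1352]
ee_rot: [-0.0, 0.669, 0.743, 0.0]
contact_force: [0.5, 1.3, -1.6]
width: 0.0184
gripper_force: 50.1
```

Run:
```python
from h import *
go([.4995,-.375,.135],72);s=manip.get_state();print(s['contact_force'],s['width'],s['gripper_force'])
```

```text
pos [ 0.587  -0.0854  0.1352] yang 5.99 tilt [-0.0001  0.0001] -> d [-0.3485 -0.1466  0.0003] tw -0.5501
[ 0.4742  1.2663 -1.6363] 0.018398460841146807 50.081541538238525
```

Call:
move_arm([
  [[-0.3485,-0.1466,0,-0.5501,1],[-0.3485,-0.1466,0,-0.5501,1],[-0.3485,-0.1466,0,-0.5501,1],[-0.3485,-0.1466,0,-0.5501,1],[-0.3485,-0.1466,0,-0.5501,1],[-0.3485,-0.1466,0,-0.5501,1],[-0.3485,-0.1466,0,-0.5501,1],[-0.3485,-0.1466,0,-0.5501,1],[-0.3485,-0.1466,0,-0.5501,1],[-0.3485,-0.1466,0,-0.5501,1],[-0.3485,-0.1466,0,-0.5501,1]],
])

```text
clock: 7.0
position: [0.4996, -0.374, 0.1344]
ee_rot: [-0.001, 0.157, 0.988, 0.001]
contact_force: [-0.2, -0.3, -1.1]
width: 0.0186
gripper_force: 50.1
```

Run:
```python
from h import *
import cv2
s=manip.get_image("scene")[:,:,::-1];t=manip.get_image("top")[:,:,::-1]
cv2.imwrite("pics/m_s.png",s);cv2.imwrite("pics/m_t.png",t)
go([.4995,-.375,.135],72);s=manip.get_state();print(s['contact_force'],s['width'],s['gripper_force'])
def pr(n,X):
    p=P[n];c=p["R"]@X+p["t"];return np.array([p["fx"]*c[0]/c[2]+p["cx"],p["fy"]*c[1]/c[2]+p["cy"]])
for z in(.081,.1,.11,.12):print(z,pr("scene",np.array([.4995,-.375,z])))
# fixture mouth refine: bright nose ellipse in both first pictures
for n,(x0,y0,x1,y1) in(("scene",(350,270,400,305)),("top",(370,215,412,255))):
    im=cv2.imread(f"pics/{n}0.png",0)[y0:y1,x0:x1]
    m=(im>120).astype(np.uint8);k,l,st,c=cv2.connectedComponentsWithStats(m)
    for i in range(1,k):
        if st[i,4]>40:print(n,st[i],c[i]+[x0,y0])
```

```text
pos [ 0.4999 -0.3742  0.1351] yang 71.99 tilt [-0.0004  0.0006] -> d [ 0.0002 -0.0011  0.0001] tw -0.0
[-0.385   0.4075  0.1517] 0.01846809357943021 50.06682336330414
0.081 [373.6474 290.2083]
0.1 [374.7558 279.184 ]
0.11 [375.3521 273.2524]
0.12 [375.9577 267.2289]
scene [  0   0  50  17 453] [376.6049 274.8168]
scene [ 10  10  28  19 350] [373.9257 289.16  ]
top [ 11  10  20  21 270] [390.4333 234.8   ]
```

Run:
```python
from h import *
import cv2
print(tri((373.7,289.1),(390.45,234.9)),plane("top",(390.45,234.9),.081),plane("scene",(373.7,289.1),.081))
s=cv2.imread("pics/m_s.png");t=cv2.imread("pics/m_t.png")
cv2.imwrite("pics/m.png",np.hstack([cv2.resize(s[210:310,340:410],(420,600),interpolation=2),cv2.resize(t[190:290,350:413],(378,600),interpolation=2)]))
```

```text
(array([ 0.4986, -0.3747,  0.0832]), np.float64(0.0012852998902134081)) [ 0.4984 -0.3746  0.081 ] [ 0.5014 -0.3739  0.081 ]
```

View pics/m.png

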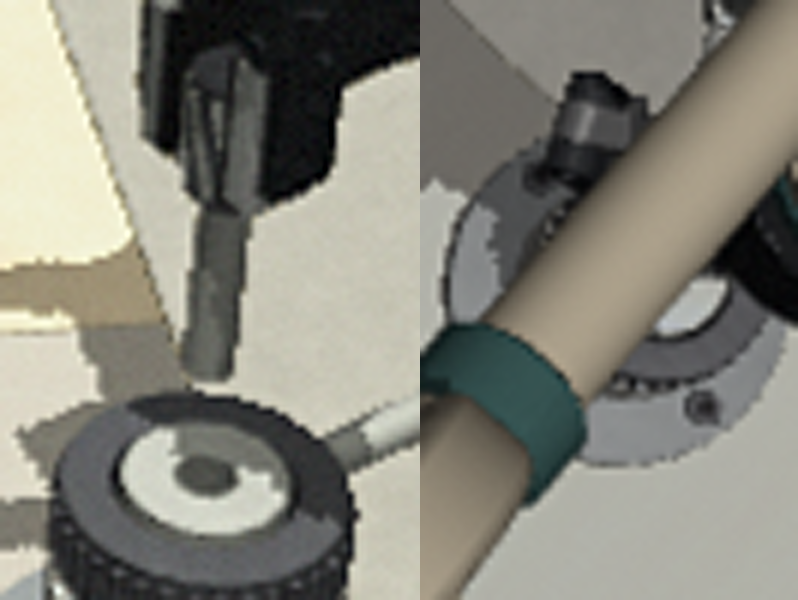

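The shank hangs vertical. Its foot centre is at crop (209,374) and the mouth centre at (208,476), so in pixels (374.4,271.9) and (374.2,288.9). I'll compare the two within the same camera.

Run:
```python
from h import *
import cv2
s=cv2.imread("pics/m_s.png",0)
for r in range(248,274,3): print(r,s[r,366:386])
print(s[289,362:388]);print(s[283:297,374])
print(plane("scene",(374.4,271.9),.111),plane("scene",(374.0,289.1),.081))
print([plane("scene",(374.4,271.9),z) for z in(.109,.113)])
```

```text
248 [197 198 199 201 200 206 130  66  62  72  75  77  82  74  69  89 180 200
 197 195]
251 [196 197 199 198 199 206 110  55  66  74  78  82  80  77  61 185 200 198
 198 199]
254 [202 201 202 201 202 196 108  63  73  77  80  82  78  70  57 178 205 200
 200 197]
257 [186 201 200 201 211 127  76  82  97 105  83  81  74  66  73 181 194 195
 197 196]
260 [111 183 204 201 206 117  70  94 101  81  78  81  70  58 181 203 197 198
 197 194]
263 [125  91 172 200 206 120  79  93 101 104  89  77  73  57 180 200 195 194
 195 196]
266 [121 117  92 178 113  77  89  96 102 101 102  81  69  68 179 197 196 198
 197 195]
269 [118 119 123 110  75  78  90 101 102 104  95  75  61 182 198 194 192 192
 191 191]
272 [115 121 122 120 135 111 100  93 100 100  76  69 108 184 200 197 197 195
 196 194]
[210 211 211 211 210 216 197 112  81  76  77  76  81  83  73  68  52 120
 200 214 212 214 220 148 109 115]
[114 122 116  79  73  79  81  79  72 119 215 211 209 211]
[ 0.5    -0.3732  0.111 ] [ 0.5017 -0.3742  0.081 ]
[array([ 0.5022, -0.372 ,  0.109 ]), array([ 0.4978, -0.3743,  0.113 ])]
```

Call:
move_arm([
  [[-0.002,-0.0013,0.01,0,1],[-0.002,-0.0013,0.02,0,1],[-0.002,-0.0013,0.029,0,1],[-0.002,-0.0013,0.029,0,1],[-0.002,-0.0013,0.029,0,1]],
])

```text
clock: 7.6
position: [0.5008, -0.3763, 0.1117]
ee_rot: [-0.0, 0.156, 0.988, 0.0]
contact_force: [-0.9, 0.1, -0.6]
width: 0.0178
gripper_force: 50.1
```

Run:
```python
from h import *
import cv2
im=manip.get_image("scene")[:,:,::-1];cv2.imwrite("pics/n.png",im);s=cv2.cvtColor(im,6)
go([.4995,-.375,.135],72);print(manip.get_state()['contact_force'])
for r in range(258,298,2): print(r,s[r,362:390])
```

```text
pos [ 0.5011 -0.3765  0.1121] yang 72.01 tilt [0.     0.0001] -> d [ 0.0025  0.0012 -0.0286] tw 0.0
[-0.3312 -0.7691 -0.7822]
258 [145 149 147 118 175 202 201 202 205 210 155  69  60  59  46  29  60  87
  96 101 104  92  66  36  13  79 103 132]
260 [151 148 149 153 111 187 203 200 201 200 208 119  58  60  62  52  49  47
  70  92  94 112 136 192 205 198 198 200]
262 [150 144 148 148 144 120 191 202 202 201 206 111  58  66  75  77  81  78
  77  60 180 199 200 199 196 195 197 198]
264 [115 117 119 120 120 126 133 185 202 199 210 114  57  74  78  77  81  78
  71  56 180 202 197 197 196 197 197 199]
266 [122 119 122 122 118 121  90 167 198 201 192 104  62  68  78  84  83  78
  72  67 186 202 198 196 200 199 199 200]
268 [121 125 120 124 122 124 122 120 190 210 116  62  63  73  78  83  80  74
  67  70 179 199 196 194 197 199 197 199]
270 [124 122 122 124 119 121 121 119 122 193 119  76  89 102  86  80  77  79
  66 185 203 195 195 195 193 195 198 196]
272 [120 120 122 120 121 121 119 119 131 187 114  73  90 102  88  81  82  72
  61 182 202 198 196 197 194 195 195 196]
274 [120 122 124 121 1
[... 705 characters left out ...]
208 211 211 207 213 206 181 109  85  92  98 102 101  81  74 102
 117 117 113 112 115 117  95  56  48  54]
288 [211 214 212 210 211 213 194 106  64  75  79  82  80  76  74  69  60  87
 112 118 115 118 116 116 114  89  43  40]
290 [210 213 210 213 214 215 216 155  89  75  76  76  76  78  73  62  51  89
 134 145 121 114 116 112 112 119  66  34]
292 [201 211 211 206 207 211 211 217 215 194 150 127 121 105 112 142 195 212
 209 209 206 209 216 222 152 108  57  21]
294 [ 87 142 200 215 214 211 207 209 210 214 212 214 214 213 211 210 209 207
 208 209 208 211 211 209 143  78  37  26]
296 [ 78  77  80  70 168 205 206 213 213 213 212 213 211 215 215 215 212 213
 214 214 209 208 179 114  79  62  51  47]
```

Call:
move_arm([
  [[0.0008,0.0005,0.004,0,1],[0.0008,0.0005,0.006,0,1],[0.0008,0.0005,0.0085,0,1],[0.0008,0.0005,0.011,0,1],[0.0008,0.0005,0.011,0,1]],
])

```text
clock: 8.15
position: [0.5003, -0.3758, 0.103]
ee_rot: [-0.0, 0.156, 0.988, 0.0]
contact_force: [-0.0, -0.2, -1.7]
width: 0.0184
gripper_force: 50.1
```

Call:
move_arm([
  [[0,0,0.0015,0,1],[0,0,0.003,0,1],[0,0,0.005,0,1],[0,0,0.005,0,1]],
])

```text
clock: 8.55
position: [0.5004, -0.3758, 0.0991]
ee_rot: [-0.0, 0.156, 0.988, 0.0]
contact_force: [0.2, -0.0, -1.3]
width: 0.0178
gripper_force: 50.1
```

Call:
move_arm([
  [[0,0,0.003,0,1],[0,0,0.006,0,1],[0,0,0.009,0,1],[0,0,0.009,0,1]],
])

```text
clock: 8.95
position: [0.5002, -0.3757, 0.0917]
ee_rot: [-0.0, 0.156, 0.988, 0.0]
contact_force: [0.1, 0.3, -0.8]
width: 0.0184
gripper_force: 50.1
```

Call:
move_arm([
  [[0,0,0.003,0,1],[0,0,0.006,0,1],[0,0,0.009,0,1],[0,0,0.012,0,1],[0,0,0.012,0,1]],
])

```text
clock: 9.45
position: [0.5002, -0.3757, 0.0821]
ee_rot: [-0.0, 0.156, 0.988, 0.0]
contact_force: [-0.6, 0.2, -0.9]
width: 0.0185
gripper_force: 50.1
```

Call:
move_arm([
  [[0,0,0.003,0,1],[0,0,0.006,0,1],[0,0,0.009,0,1],[0,0,0.012,0,1],[0,0,0.0145,0,1],[0,0,0.0145,0,1]],
])

```text
clock: 10.05
position: [0.5006, -0.3759, 0.0707]
ee_rot: [0.0, 0.156, 0.988, 0.0]
contact_force: [0.4, -0.2, 0.3]
width: 0.018
gripper_force: 50.4
```

Call:
move_arm([
  [[0,0,0.0012,0,1],[0,0,0.0025,0,1],[0,0,0.0025,0,1]],
])

```text
clock: 10.35
position: [0.5006, -0.3759, 0.0689]
ee_rot: [0.0, 0.156, 0.988, 0.0]
contact_force: [-0.5, 0.3, 1.6]
width: 0.0182
gripper_force: 50.4
```

Call:
move_arm([
  [[0,0,0.0012,0,1],[0,0,0.0025,0,1],[0,0,0.0025,0,1]],
])

```text
clock: 10.65
position: [0.5005, -0.3759, 0.0668]
ee_rot: [-0.0, 0.156, 0.988, 0.0]
contact_force: [0.9, -0.0, 1.7]
width: 0.0183
gripper_force: 50.4
```

Call:
move_arm([
  [[0,0,0.0012,0,1],[0,0,0.0018,0,1],[0,0,0.0018,0,1]],
])

```text
clock: 10.95
position: [0.5005, -0.3759, 0.0654]
ee_rot: [-0.0, 0.156, 0.988, 0.0]
contact_force: [-0.1, 0.1, 2.4]
width: 0.0178
gripper_force: 50.4
```

Call:
move_arm([
  [[0,0,0.0012,0,1],[0,0,0.0012,0,1]],
])

```text
clock: 11.15
position: [0.5007, -0.376, 0.0651]
ee_rot: [0.0, 0.156, 0.988, -0.0]
contact_force: [0.2, 1.2, 5.6]
width: 0.0186
gripper_force: 50.9
```

Call:
move_arm([
  [[0,0,0.0012,0,1],[0,0,0.0012,0,1]],
])

```text
clock: 11.35
position: [0.5009, -0.3761, 0.0651]
ee_rot: [0.001, 0.156, 0.988, -0.0]
contact_force: [-0.3, 1.6, 9.0]
width: 0.0182
gripper_force: 51.3
```

Call:
move_arm([
  [[0,0,0.0012,0,1],[0,0,0.0012,0,1]],
])

```text
clock: 11.55
position: [0.5011, -0.3762, 0.065]
ee_rot: [0.001, 0.156, 0.988, -0.0]
contact_force: [-0.9, 1.6, 12.9]
width: 0.0181
gripper_force: 51.7
```

Call:
move_arm([
  [[0,0,0.0012,0,1],[0,0,0.0012,0,1]],
])

```text
clock: 11.75
position: [0.5013, -0.3763, 0.0649]
ee_rot: [0.001, 0.156, 0.988, -0.001]
contact_force: [-2.1, 3.9, 17.1]
width: 0.0186
gripper_force: 52.1
```

Run:
```python
from h import *
import cv2
s=manip.get_state();print(s['contact_force'],s['position'])
im=manip.get_image("scene");cv2.imwrite("pics/home.png",im[:,:,::-1]);g=cv2.cvtColor(im,7)
for r in range(270,292,2):print(r,g[r,362:388])
```

```text
[-2.1067  3.9474 17.0575] [ 0.5013 -0.3763  0.0649]
270 [72 78 64 24 15 10 34 65 76 36 23 35 43 31 49 84 78 81 90 75 31 13 17 19
 15 11]
272 [86 72 52 18 11 16 33 41 70 42 30 81 64 24 58 76 72 79 86 56 21 15 13 17
 16 22]
274 [80 77 42  9  9  9 42 46 64 54 26 56 75 36 82 95 95 88 88 46 17 22 17 22
 17 16]
276 [74 68 35 20 11 15 67 49 77 67 36 55 74 36 81 93 94 89 89 41 11 15 18 20
 22 15]
278 [ 50  52  42  25  16  33  64  44  69  91  55  37  69  41  83  92  94 106
  81  34  12  21  27  20  18  16]
280 [ 53  52  50  50  57  80  86  60  66 100  64  39  37  45  84  91  95 104
  75  33  12  20  21  23  21  20]
282 [ 51  62  78 111 118 113 116  58  51  91  76  51  22  59  87  90  96 105
  57  18  19  27  27  22  22  17]
284 [103 116 116 117 115 112 108  54  43  86  84  56  19  77  92  88  98 103
  59  18  19  22  19  19  14  16]
286 [223 171 146 122 113 116 117  92  48  61  72  55  26  75  91  96 101 102
  71  33  17   9  22  42  59  60]
288 [218 212 215 216 224 169 116  71  50  60  57  61  55  52  47  79 101 104
  92  94  91 121 121 119 116  91]
290 [212 213 209 210 215 216 169 113  68  58  67  75  81  82  76  78  66  57
 103 115 118 116 112 115 114 121]
```

The push reached 17 N at reported z 0.065, exactly the height predicted for the stop. In the image the lower edge of the head sits at about row 287, as expected for a cutter that is home. I'll relax the push, open and retreat upward.

Call:
move_arm([
  [[0,0,-0.0025,0,1],[0,0,-0.004,0,1],[0,0,-0.004,0,0],[0,0,-0.004,0,-0.2],[0,0,-0.004,0,-0.2],[0,0,-0.004,0,-0.2],[0,0,-0.05,0,-0.2],[0,0,-0.1,0,-0.2],[0,0,-0.12,0,-0.2],[0,0,-0.12,0,-0.2],[0,0,-0.12,0,-0.2]],
])

```text
clock: 12.9
position: [0.5001, -0.3756, 0.157]
ee_rot: [-0.0, 0.156, 0.988, 0.0]
contact_force: [0.1, 0.1, -1.2]
width: 0.0511
gripper_force: 0.0
```

Run:
```python
from h import *
import cv2
s=manip.get_state();print(s['contact_force'],s['width'])
go([.582,-.4015,.15],72)
im=manip.get_image("scene");cv2.imwrite("pics/rel.png",im[:,:,::-1]);g=cv2.cvtColor(im,7)
for r in range(262,294,2):print(r,g[r,362:388])
```

```text
[ 0.0806  0.1102 -1.2334] 0.05111966405692926
pos [ 0.5001 -0.3756  0.157 ] yang 72.01 tilt [-0.0007  0.0007] -> d [-0.1073  0.0008  0.0087] tw 0.0001
262 [149 147 148 145 144 120 188 203 194 191 136  98  95  90  90  90  98  86
 165 184 197 198 197 197 197 194]
264 [118 117 115 116 118 132 132 106  92  95  96  97 101  97  98  97  98  94
  96  68  70 163 199 196 196 198]
266 [118 122 121 120 124 105 125 101  97 100  97  98  96  92  98  97 101 101
 103 102  95  89 186 198 198 199]
268 [118 121 118 122 124 109  73  38  76  95 100 102  98  97  98 100  99  99
  95  95  91  77 185 202 197 198]
270 [121 119 120 122 125 111  93 101  55  32  47  82  89  91  96  96  98  89
  96  79  60  36  60 177 197 195]
272 [122 120 120 122 122 111  74  92  54  39 133 113  58  35  41  76  85  52
  39  77  99  51 183 202 195 193]
274 [124 124 125 126 121 103  60  73  66  43  68  94  61  38  40  69  93  61
  35  48  60  60 182 198 195 192]
276 [105  88  65  57  50  66  51  72  78  49  55  90  80  51  39  46  87  75
  47  42  55 109 187 199 197 199]
278 [102  97 100  98 106  88  79  62  97  58  32  80 100  58  43  42  72  87
  52  34  60  57  40  48 161 186]
280 [102 100 102  91 115 113  82  60  93  75  43  54  97  78  49  40  58  89
  70  38  50  59  54  51  50  47]
282 [ 96 114 139 199 205 133  80  46  69  85  52  39  86 100  58  42  36  81
  90  46  41  56  55  49  54  52]
284 [193 214 211 212 206 134  56  29  71  97  63  39  64  91  80  45  37  62
  88  52  87 133  99  59  44  46]
286 [216 214 210 160 143 123 121  84  51  86  60  39  38  85  97  57  39  33
  48 117 141 142 117 118  94  57]
288 [214 212 213 215 206 141 106  69  54  60  63  61  58  58  54  59  53  82
 113 111 182 200 141 110 115  87]
290 [213 210 209 210 215 222 175  98  55  60  70  76  78  83  76  76  59  69
 100 134 203 217 220 147 108 118]
292 [195 214 210 211 210 211 212 220 168 138 127 125  92 100 116 122 193 172
 203 211 205 210 211 213 225 162]
```

Call:
move_arm([
  [[-0.0527,0.0,0,0,-0.2],[-0.106,-0.0005,0,0,-0.2],[-0.106,-0.0005,0,0,-0.2],[-0.106,-0.0005,0.03,0,-0.2],[-0.106,-0.0005,0.06,0,-0.2],[-0.106,-0.0005,0.09,0,-0.2],[-0.106,-0.0005,0.11,0,-0.2],[-0.106,-0.0005,0.11,0,-0.2]],
])

```text
clock: 13.75
position: [0.5777, -0.4, 0.0647]
ee_rot: [-0.004, 0.156, 0.988, 0.003]
contact_force: [0.3, 0.4, 0.8]
width: 0.051
gripper_force: 0.0
```

Run:
```python
from h import *
import cv2
s=manip.get_state();print(s['contact_force'],s['width'])
go([.581,-.4026,.069],71.7)
cv2.imwrite("pics/hd.png",manip.get_image("scene")[:,:,::-1])
```

```text
[0.259  0.4102 0.8407] 0.05098523961746816
pos [ 0.5777 -0.4     0.0647] yang 72.0 tilt [-0.0078  0.0065] -> d [-0.0048 -0.0018 -0.0054] tw 0.0025
```

Call:
move_arm([
  [[0,0,0,0,0],[0,0,0,0,0.4],[0,0,0,0,1],[0,0,0,0,1],[0,0,0,0,1],[0,0,0,0,1]],
], squeeze=40)

```text
clock: 14.4
position: [0.5819, -0.4021, 0.071]
ee_rot: [0.001, 0.156, 0.988, 0.0]
contact_force: [1.1, 4.6, 5.3]
width: 0.0128
gripper_force: 39.3
```

```bash
cat >> h.py <<'E'
C=np.array([.5003,-.3758])
def hs():
    s=manip.get_state();r=s["position"][:2]-C;a=np.arctan2(r[1],r[0]);t=np.array([np.sin(a),-np.cos(a)]);f=s["contact_force"]
    print("t",round(s["clock"],2),"ang",round(np.degrees(a),1),"rad",round(np.hypot(*r),4),"z",round(s["position"][2],4),"F resist",round(-f[:2]@t,2),"F radial",round(f[:2]@r/np.hypot(*r),2),"Fz",round(f[2],2),"w",round(s["width"],4),"mom",s["moment"]); return s
def arc(degs,z=.066,rad=.085,ya=None):
    s=manip.get_state();w,x,y,zz=s["ee_rot"];R=Ro.from_quat([x,y,zz,w]).as_matrix()
    a0=np.degrees(np.arctan2(R[1,1],R[0,1]))
    for d in degs:
        p=np.r_[C+rad*np.array([np.cos(np.radians(d)),np.sin(np.radians(d))]),z]
        e=R.T@(p-s["position"])/.8;tw=-((d+90-a0+180)%360-180)/120
        print(d,[round(float(v),4) for v in(*e,tw)])
E
python3 - <<'E'
from h import *
hs();print(manip.get_state()["qpos"]);arc([-18,-21,-24,-27,-30,-33,-36])
E
```

```text
t 14.4 ang -17.9 rad 0.0857 z 0.071 F resist 4.69 F radial -0.37 Fz 5.27 w 0.0128 mom [ 0.5648 -0.1704 -0.0422]
[-0.7037  0.5542  1.3814  0.0014  1.2045 -1.961 ]
-18 [0.0009, -0.0002, 0.0062, 0.0001]
-21 [0.001, -0.0058, 0.0062, 0.0251]
-24 [0.0015, -0.0113, 0.0062, 0.0501]
-27 [0.0022, -0.0169, 0.0062, 0.0751]
-30 [0.0032, -0.0223, 0.0062, 0.1001]
-33 [0.0045, -0.0277, 0.0062, 0.1251]
-36 [0.0061, -0.0331, 0.0062, 0.1501]
```

Call:
move_arm([
  [[0.001,-0.0058,0,0.025,1],[0.0015,-0.0113,0,0.05,1],[0.0022,-0.0169,0,0.075,1],[0.0032,-0.0223,0,0.1,1],[0.0045,-0.0277,0,0.125,1],[0.0061,-0.0331,0,0.15,1],[0.0061,-0.0331,0,0.15,1]],
])

```text
clock: 15.1
position: [0.5698, -0.4256, 0.071]
ee_rot: [0.002, 0.309, 0.951, 0.001]
contact_force: [2.8, 4.7, 4.7]
width: 0.0129
gripper_force: 39.4
```

Run:
```python
from h import *
hs();arc([-39,-42,-45,-48,-51])
```

```text
t 15.1 ang -35.6 rad 0.0855 z 0.071 F resist 5.42 F radial -0.43 Fz 4.66 w 0.0129 mom [ 0.5936 -0.2926 -0.0545]
-39 [0.0008, -0.0063, 0.0062, 0.0247]
-42 [0.0012, -0.0118, 0.0062, 0.0497]
-45 [0.0019, -0.0174, 0.0062, 0.0747]
-48 [0.0029, -0.0228, 0.0062, 0.0997]
-51 [0.0042, -0.0282, 0.0061, 0.1247]
```

Call:
move_arm([
  [[0.0002,-0.0056,0,0.025,1],[0.0006,-0.0111,0,0.05,1],[0.0013,-0.0166,0,0.075,1],[0.0013,-0.0166,0,0.075,1]],
])

```text
clock: 15.5
position: [0.5611, -0.4358, 0.071]
ee_rot: [0.002, 0.383, 0.924, 0.001]
contact_force: [3.9, 3.6, 5.3]
width: 0.0128
gripper_force: 39.5
```

Call:
move_arm([
  [[0.0002,-0.0056,0,0.025,1],[0.0006,-0.0111,0,0.05,1],[0.0013,-0.0166,0,0.075,1],[0.0013,-0.0166,0,0.075,1]],
])

```text
clock: 15.9
position: [0.551, -0.4443, 0.071]
ee_rot: [0.001, 0.454, 0.891, 0.001]
contact_force: [3.0, 2.8, 5.8]
width: 0.0129
gripper_force: 39.5
```

Run:
```python
from h import *
hs()
```

```text
t 15.9 ang -53.5 rad 0.0852 z 0.071 F resist 4.08 F radial -0.45 Fz 5.81 w 0.0129 mom [ 0.5657 -0.3678 -0.0438]
```

Call:
move_arm([
  [[0.0002,-0.0056,0,0.025,1],[0.0006,-0.0111,0,0.05,1],[0.0013,-0.0166,0,0.075,1],[0.0013,-0.0166,0,0.075,1]],
])

```text
clock: 16.3
position: [0.5407, -0.4508, 0.071]
ee_rot: [0.002, 0.523, 0.853, 0.002]
contact_force: [5.5, 4.7, 4.7]
width: 0.013
gripper_force: 39.6
```

Call:
move_arm([
  [[0.0002,-0.0056,0,0.025,1],[0.0006,-0.0111,0,0.05,1],[0.0006,-0.0111,0,0.05,1],[0.0006,-0.0111,0,0.05,1]],
])

```text
clock: 16.7
position: [0.5335, -0.4541, 0.071]
ee_rot: [0.002, 0.566, 0.824, 0.002]
contact_force: [7.6, 6.1, 4.2]
width: 0.0129
gripper_force: 39.7
```

Run:
```python
from h import *
hs()
```

```text
t 16.7 ang -67.0 rad 0.0851 z 0.071 F resist 9.37 F radial -2.62 Fz 4.24 w 0.0129 mom [ 0.7428 -0.8966  0.2779]
```

Call:
move_arm([
  [[0.0001,-0.0028,0,0.0125,1],[0.0002,-0.0056,0,0.025,1],[0.0002,-0.0056,0,0.025,1],[0.0002,-0.0056,0,0.025,1]],
])

```text
clock: 17.1
position: [0.5304, -0.4554, 0.071]
ee_rot: [0.003, 0.587, 0.809, 0.003]
contact_force: [8.1, 6.6, 4.2]
width: 0.0128
gripper_force: 39.8
```

Run:
```python
from h import *
hs()
```

```text
t 17.1 ang -69.3 rad 0.0851 z 0.071 F resist 9.9 F radial -3.36 Fz 4.21 w 0.0128 mom [ 0.79   -1.1562  0.3484]
```

The tool yaw leads the handle by about 2.6°, so the grip adds its own torque. I'll take the twist back out to get a clean reading.

Call:
move_arm([
  [[0,0,0,-0.015,1],[0,0,0,-0.025,1],[0,0,0,-0.025,1],[0,0,0,-0.025,1]],
])

```text
clock: 17.5
position: [0.5304, -0.4554, 0.071]
ee_rot: [0.003, 0.566, 0.824, 0.003]
contact_force: [8.5, 5.6, 4.0]
width: 0.0129
gripper_force: 39.8
```

Run:
```python
from h import *
hs()
```

```text
t 17.5 ang -69.3 rad 0.0851 z 0.071 F resist 9.92 F radial -2.25 Fz 3.97 w 0.0129 mom [ 0.8626 -1.1347 -0.0898]
```

Call:
move_arm([
  [[0.0001,-0.0028,0,0.008,1],[0.0002,-0.0046,0,0.014,1],[0.0002,-0.0046,0,0.014,1],[0.0002,-0.0046,0,0.014,1]],
])

```text
clock: 17.9
position: [0.5293, -0.4558, 0.071]
ee_rot: [0.005, 0.578, 0.816, 0.004]
contact_force: [14.3, 8.1, 2.2]
width: 0.0126
gripper_force: 40.3
```

Run:
```python
from h import *
hs()
```

```text
t 17.9 ang -70.1 rad 0.0851 z 0.071 F resist 16.25 F radial -2.78 Fz 2.25 w 0.0126 mom [ 1.079  -1.7592  0.0207]
```

The resistance jumped to 16 N, so the handle is stiff. I'll stop turning, unload and release.

Call:
move_arm([
  [[0,0.002,0,-0.003,1],[0,0.004,0,-0.005,1],[0,0.004,0,-0.005,1]],
])

```text
clock: 18.2
position: [0.5292, -0.4558, 0.071]
ee_rot: [0.003, 0.574, 0.819, 0.002]
contact_force: [8.4, 4.8, 4.9]
width: 0.0127
gripper_force: 39.7
```

Run:
```python
from h import *
hs()
```

```text
t 18.2 ang -70.1 rad 0.0851 z 0.071 F resist 9.5 F radial -1.68 Fz 4.88 w 0.0127 mom [ 0.7523 -0.9409 -0.0633]
```

Call:
move_arm([
  [[0,0.003,0,0,1],[0,0.0055,0,0,1],[0,0.0055,0,0,1],[0,0.0055,0,0,0],[0,0.0055,0,0,-0.2],[0,0.0055,0,0,-0.2],[0,0.0055,0,0,-0.2],[0,0.0055,-0.05,0,-0.2],[0,0.0055,-0.1,0,-0.2],[0,0.0055,-0.15,0,-0.2],[0,0.0055,-0.15,0,-0.2],[0,0.0055,-0.15,0,-0.2]],
])

```text
clock: 19.4
position: [0.5297, -0.4562, 0.191]
ee_rot: [0.001, 0.574, 0.819, -0.0]
contact_force: [-0.8, 0.6, -0.0]
width: 0.051
gripper_force: 0.0
```

Run:
```python
from h import *
import cv2
s=hs();print(s["contact_force"])
im=manip.get_image("scene");cv2.imwrite("pics/end.png",im[:,:,::-1])
a=cv2.imread("pics/rel.png");d=np.abs(a.astype(int)-im[:,:,::-1]).sum(2)
print("cutter diff",(d[262:287,366:386]>60).mean())
o=cv2.imread("pics/scene0.png");d=np.abs(o.astype(int)-im[:,:,::-1]).sum(2)
print("cone/ball diff",(d[195:235,275:320]>90).mean())
# post: compare change with the first picture
print(im[215:300:6,380:450:5].mean(2).astype(int))
```

```text
t 19.4 ang -69.9 rad 0.0856 z 0.191 F resist -0.53 F radial -0.82 Fz -0.05 w 0.051 mom [ 0.0197  0.0385 -0.0106]
[-0.7778  0.5896 -0.0465]
cutter diff 0.182
cone/ball diff 0.0
[[183 181 180 178 182 183 185 184 186 185 180  28  37 183]
 [183 182 186 183 183 182 180 184 179 185 181  49  93  85]
 [178 178 176 180 180 177 181 180 179 181 183  28  85  58]
 [181 176 179 174 178 176 183 177 180 179 180 186  67  93]
 [181 178 178 177 182 181 176 181 176 177 179 177  39  86]
 [180 182 178 179 174 180 179 180 180 181 178 177 178  43]
 [182 182 178 179 179 180 177 175 178 177 180 176 177 176]
 [178 177 179 179 180 179 179 182 177 180 182 177 178 175]
 [ 82 179 180 176 181 180 180 179 179 181 181 177 179  95]
 [ 87 173 183 177 180 179 181 178 176 176 186 178 101  59]
 [ 33 181 182 181 182 179 181 178 180 179 182 186  41  69]
 [ 65  88  96 184 181 184 183 180 181 182 179 180  53  66]
 [ 77 186  89  85 177 180 184 181 182 182 183 180  57  71]
 [192 190  73  91 185 173 179 178 180 178 179 189  64  68]
 [ 87  79  86  90 196 177 175 180 178 180 175 100  69  59]]
```

Run:
```python
from h import *
import cv2
g=cv2.imread("pics/end.png",0)
for r in range(258,292,4):print(r,g[r,362:388])
print(manip.sign_off())
```

```text
258 [226 228 232 172 163 180 188 188 187 191 184 183 184 184 186 183 185 183
 183 181 181 185 180 182 183 183]
262 [130 134 132 130 129 110 175 192 179 123  86  81  82  79  82  84  82  91
 156 169 182 182 182 179 182 180]
266 [105 107 107 106 108 127  92  79  88  88  92  89  87  87  84  85  91  89
  89  88  87  80 171 186 183 182]
270 [200 200 201 201 206 138  73  68  43  26  49  79  80  81  84  79  80  77
  71  71  47  31 105 169 180 182]
274 [206 202 204 208 205 134  57  80  51  28  76  85  52  38  35  74  84  52
  33  40  52  85 170 185 181 181]
278 [ 87  87  90  89  91  87  49  61  84  53  31  80  86  52  34  34  76  73
  42  35  51  71  80  92 157 172]
282 [ 82 101 127 184 192 130  59  45  77  77  47  43  84  75  48  36  35  78
  68  31  40  75  91  93  86  89]
286 [203 198 195 152 107 107  96  66  49  58  44  35  47  80  67  44  29  43
  61  95 177 192 188 198 155  94]
290 [198 195 195 198 199 206 155  82  55  57  62  69  71  71  71  64  52  82
 121 125 184 196 193 194 195 198]
the job is handed in; nothing more can be done
None
```

The job is handed in (no verdict came back): the flat-ended cutter stands home on the stop (17 N push) and the collet is tightened on it. Resistance at the handle peaked at about 16 N, just above the 12–15 N target and below the 17 N limit. The other two cutters were not moved, and the robot is clear.

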